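# Lock the swing marver at the burner and set the rod rest

## Robot

A 6-joint arm with a two-finger parallel gripper is mounted at the origin on the work surface. World frame = base frame: x ahead of the robot, y to its left, z up, the work surface at z = 0. Lengths are in mm, angles in degrees, forces in N, time in s.
With the tool pointing down it reaches from about 300 to 850 mm from the base axis. Payload 4.2 kg.
Tool frame: the origin (TCP) lies midway between the tips of the shut fingers; the grasp point (between the pads) lies 19 mm behind it (env.grip_depth is the distance from the TCP to the grasp point, in mm); z points along the fingers, y is the line along which they close (so a half turn about z gives the same grasp; the last joint's range is limited). The gripper opens to 91 mm and grips with 3 to 60 N. Pads are 32 mm wide; open, the fingers measure 118 mm over their backs; the gripper's body (76 mm by 178 mm) begins 60 mm behind the grasp point.
Start: joints at [-68.239, 18.312, 89.639, -0, 72.044, -1.146], TCP at [223.815, -529.673, 184.776] pointing down, gripper open.
Joint ranges: [-177.97, 177.97], [-48.28, 115.42], [12.27, 149.76], [-77.06, 257.06], [2.81, 150.46], [-146.56, 146.56]. Speed limits (degrees/s): [147.25, 147.25, 180, 180, 180, 180].

## Interface

Orientations are given as [roll, pitch, yaw] about the fixed x, y, z axes, in that order (R = Rz(yaw) Ry(pitch) Rx(roll)).
In Python, from workcell import env, eyes gives the robot as it stands.
- The arm moves only by the tool send_rows, never from a script. Its argument "motion" is a list of rows, each a list of 7 numbers: the shift along the world's x, y, z normalised to -1 to 1, where 1 is 0.5 m, then the turn, a rotation vector about the world's x, y, z normalised to -1 to 1, where 1 is 60 degrees, then the opening, from -1 (shut) to 1 (fully open). A call has 1 to 20 rows; each row is the pose to reach, as a shift and turn from the pose commanded when the call began; what a row does not reach only later rows make up. A row lasts 1/8 s, in which the tool goes at most 62.5 mm and 10.7 degrees, less where a joint would pass 70% of its speed; a pose out of reach is approached as far as the arm can. A call with a number of a shift or a turn outside -1 to 1 is refused whole. A call with a gripper value outside its range is refused whole. The fingers move at their own pace and stop on an object; "squeeze" is the grip in N (left out, the last holds). Time passes only in rows, so rows that repeat a pose let the fingers close. It gives the time, the measured TCP pose, the force, the opening and the grip force at its end, in the units of the state.
- env.state(): the state, without advancing time (a new reading comes with each control period).
- eyes.grab_frame(name): name is "side" or "top" or "wrist"; returns a dict with "pixels" (480x640x3 uint8, red, green, blue), "depth" (480x640 float32, mm along the optical axis (not along the pixel's ray), 0 where there is no reading), "fx", "fy", "cx", "cy" (pixels), "R" (3x3) and "t" (3): a world point X has camera coordinates R X + t; the wrist camera has in their place "T_tool_cam" (4x4, takes a point from camera to tool coordinates, whose origin is the TCP and whose axes are the flange's). Camera axes: x right, y down, z forward; pixel columns grow to the right and rows downward; lengths in mm; the calibration is good to about 2 mm. A picture is of the moment at which its call begins: read the wrist's pose just before it.
- env.job_done(): hands the job in; it is judged then, once.
The state is a dict: "time_s": time; "qpos": joint angles; "qvel": joint speeds; "effort": joint torques, N m; "ee_pos": TCP position; "ee_rot": TCP orientation; "force": force on the tool from outside, world axes, zero at the start; "torque": the same for the moment, N m; "gripper_width": finger opening in mm; "gripper_force": force on a finger pad.
Only numpy, scipy, OpenCV 4.12 (cv2) and the standard library are available. Lean on these libraries where they do the work, as an engineer would, in place of code of your own. Each camera call takes 0.05 s, during which the arm holds its last target. There are 200 camera calls.

## Task

Set up the bead bench: lift the sprung plunger of the turntable by its knob, swing the brass marver plate round until it points straight at the burner, and let the plunger drop fully home in the notch there. Then slide the rod rest along its track until its V is level with the burner (directly across from it, square to the track). Leave the other things on the bench where they are.

Things in the scene. Friction and masses are not known exactly. Their poses are not given: they have to be found in the camera images.
- turret: Fixed turntable base, a dark steel disc 200 mm across with a ring of 12 notches (every 30 degrees, each 13 mm wide and open to the outside, ring 66 to 94 mm from the axis, top of the ring 30 mm above the table). Origin: on the rotation axis at table height, z up. One notch lies on the base's +x axis, so notches lie at every multiple of 30 degrees from it.
- head_axis (a point): Point on the rotation axis of the swinging head, 83 mm above the table; its x axis turns with the head and points from the axis to the brass marver plate. The plunger is on the opposite side (-x), 75 mm from the axis.
- head (a joint): Angle of the swinging head, rad, counter-clockwise from above positive; 0 at the start (marver 90 degrees counter-clockwise from the base's +x axis), stops at -2.9 and +0.75. It turns with light friction (about 1 N at the knob) once the plunger is out, and with the plunger home it is locked, with about 1 degree of play.
- marver_top (a point): Centre of the top of the brass marver plate (52 mm along the arm, 64 mm across, 8 mm thick), 104 mm from the rotation axis and 83 mm above the table.
- knob_grip (a point): Centre of the grip of the plunger's black round knob: an upright cylinder 26 mm in diameter and 38 mm tall, with a 34 mm wide cap 8 mm thick above it (knob from 19 mm below this point to 29 mm above). With the plunger home this point is 97 mm above the table; a steel sleeve 30 mm wide below it ends 23 mm below this point. The knob spins freely on the plunger.
- plunger (a joint): Lift of the sprung plunger, m: 0 fully home in a notch, up to 0.022. The spring pulls it down with 6 N at 0, rising by 0.15 N per mm. The 10 mm round-ended pin is clear of the notched ring from 0.012 upward; let go between two notches it rests on the ring at about 0.012.
- burner_nozzle (a point): Centre of the upright bench burner's nozzle, 140 mm above the table: a fixed dark metal stand with a 68 mm round foot and a small side valve, 175 mm from the turntable's axis. It stands within about 6 mm of the line of one notch, at -30, 0 or +30 degrees from the base's +x axis; a jar of glass rods and a steel cup stand at the other two.
- track: Fixed track of the rod rest, 444 mm long, lying between robot and turntable: two steel rails along its y axis, end blocks 30 mm high. Origin at table height.
- rest_grip (a point): Middle of the grip of the rod rest's upright steel plate, 62 mm above the table; its y axis runs along the track (+y as the track's). The plate is 14 mm thick across the track (x) and 36 mm wide along it (y), solid from 28 mm below this point (top of its 50 x 44 mm aluminium carriage) to 15 mm above; over that stand the two 8 mm prongs of the V, 44 mm wide at their tips, to 43 mm above. The V's middle is straight above this point.
- rest (a joint): Travel of the rod rest along the track's +y axis, m, 0 to 0.36, starting between 0 and 0.05; friction 2 N, it stays where it is left.
- jar: Bystander, to be left alone: loose clear jar, 68 mm across and 100 mm tall, with glass rods standing in it. Origin at the middle of its underside.
- pot: Bystander, to be left alone: loose open steel cup, 68 mm across and 75 mm tall. Origin at the middle of its underside.
- firebrick: Bystander, to be left alone: loose firebrick 110 x 60 x 55 mm. Origin at the middle of its underside.
- paddle: Bystander, to be left alone: loose black graphite paddle with a wooden handle, 240 mm long. Origin at the middle of its underside.
- bead_tray: Bystander, to be left alone: loose plywood bead tray 140 x 100 x 30 mm. Origin at the middle of its underside.
- rod0: Bystander, to be left alone: loose glass rod, 200 mm long and 8 mm thick. Origin at the middle of its underside.
- rod1: Bystander, to be left alone: loose glass rod, 200 mm long and 8 mm thick. Origin at the middle of its underside.
- rod2: Bystander, to be left alone: loose glass rod, 200 mm long and 8 mm thick. Origin at the middle of its underside.
Things that resemble listed ones, but are neither listed nor needed, are in the scene too. There is more than one size of the turret; the one meant has the size given above.

How it is judged:
By the outcome, as a careful person would: the job done as asked, in the order asked, and still so for the second after the job is handed in, with the robot touching nothing.
It also fails if it takes over 62 s, if anything falls off the work surface, if the arm or the gripper's body presses on something with over 40 N, if the wrist force passes 120 N, or if a joint passes its speed limit or range.

## Working session

There is one attempt and no reset: what is moved stays moved. The work goes in short steps, Python scripts to look and compute and a tool call to move; the robot and the scene stay as the last step left them, time stands still between calls to the robot, and variables do not carry over. Pictures are saved under pics/ and viewed, at most 10 in all, crops included, and the job is handed in when it is done.

Besides the shell and the picture viewer there is one more tool, called by a JSON object that holds its "fn" and its "kwargs", one argument or row to a line. send_rows: Moves the arm, as the interface text tells. Its arguments: {"type":"object","properties":{"motion":{"type":"array"},"squeeze":{"type":"number"}},"required":["motion"]}

```bash
mkdir -p pics; ls; cat > h.py <<'E'
import numpy as np, cv2, pickle
from workcell import env, eyes
def save(n):
    f=eyes.grab_frame(n); pickle.dump(f,open(f'{n}.pkl','wb')); return f
def load(n): return pickle.load(open(f'{n}.pkl','rb'))
def world(f,u,v,d=None):
    d=f['depth'][v,u] if d is None else d
    c=np.array([(u-f['cx'])/f['fx']*d,(v-f['cy'])/f['fy']*d,d]); return f['R'].T@(c-f['t'])
def plane(f,u,v,z):
    r=f['R'].T@np.array([(u-f['cx'])/f['fx'],(v-f['cy'])/f['fy'],1]); o=-f['R'].T@f['t']
    return o+r*(z-o[2])/r[2]
def proj(f,X):
    c=f['R']@np.array(X,float)+f['t']; return c[0]/c[2]*f['fx']+f['cx'],c[1]/c[2]*f['fy']+f['cy']
E
python3 - <<'E'
from h import *
for n in('top','side'):
    f=save(n); cv2.imwrite(f'pics/{n}0.png',f['pixels'][...,::-1]); print(n,f['fx'],-f['R'].T@f['t'],f['R'][2])
print(env.state())
E
```

```text
pics
top 520.4828932162368 [ 483.3184132   -20.97970436 1188.94904444] [ 0.05059701 -0.01437723 -0.99861566]
side 536.935642704887 [ 156.01772062 -826.26576618 1220.29153562] [ 0.25730788  0.57585704 -0.77600343]
{'time_s': 0.1, 'qpos': array([-6.82408425e+01,  1.83484032e+01,  8.97002394e+01, -1.54748192e-03,
        7.20425964e+01, -1.14672037e+00]), 'qvel': array([-0.00905175,  0.02604227, -0.22026287,  0.04751901,  0.01097957,
        0.02611972]), 'effort': array([-3.99924338e-04, -4.13334024e+01, -2.32508683e+01,  7.28320400e-02,
        4.21838521e-02, -5.08653318e-05]), 'ee_pos': array([ 223.60084882, -529.20318333,  183.99454014]), 'ee_rot': array([-1.79908750e+02, -3.54896587e-04,  2.29063559e+01]), 'force': array([ 0.01410201, -0.56271833, -0.45428223]), 'torque': array([ 0.02806913, -0.00222308,  0.02303188]), 'gripper_force': 0.0, 'gripper_width': 91.1654074196226}
```

View pics/top0.png

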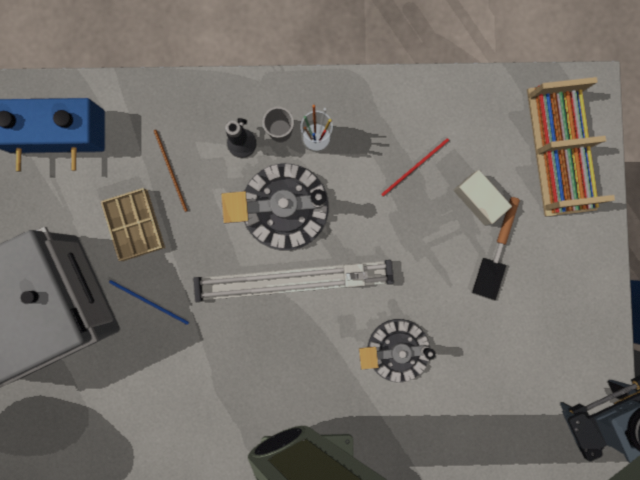

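View pics/side0.png

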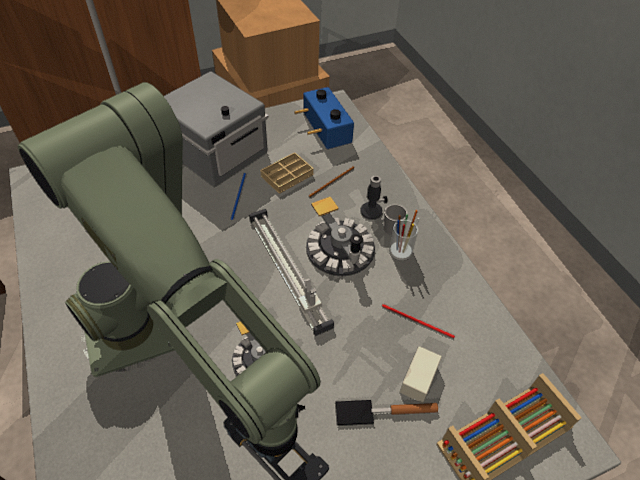

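Top view: the large turret is at (286,205) with its knob at (318,197) and brass plate at (235,207). The decoy turret is at (400,350) and is smaller. The burner is at (238,135), the cup at (278,123) and the jar at (317,130). The track runs from (198,290) to (390,272), with the rest at (353,275). Knob candidates: (318,197) on the large turret, (430,353) on the small one, and the black knobs on the blue box at (63,118) and (5,120). I choose (318,197) and will check it in one crop.

```bash
python3 - <<'E'
from h import *
f=load('top'); p=f['pixels']
c=cv2.resize(p[95:310,185:405],None,fx=3.6,fy=2.79*1.0,interpolation=cv2.INTER_CUBIC) if 0 else cv2.resize(p[95:310,190:405],None,fx=2.79,fy=2.79,interpolation=cv2.INTER_CUBIC)
cv2.imwrite('pics/crop.png',c[...,::-1])
hsv=cv2.cvtColor(p,cv2.COLOR_RGB2HSV)
m=cv2.inRange(hsv,(15,110,120),(30,255,255)); m[:,:215]=0;m[:,260:]=0;m[:180]=0;m[230:]=0
ys,xs=np.nonzero(m); print('marver',xs.mean(),ys.mean(),len(xs),plane(f,xs.mean(),ys.mean(),83),cv2.minAreaRect(np.c_[xs,ys].astype(np.float32)))
print('scale turret width', plane(f,241,205,30),plane(f,328,205,30))
for n,u,v in[('hub',284,203),('knob',318,197),('burn',237,127),('burn2',240,130),('rest',352,268),('end1',198,290),('end2',390,272),('table',300,380)]:
    print(n,world(f,u,v))
E
```

```text
marver 234.47605224963715 206.72714078374455 689 [611.9329586  143.99560297  83.        ] ((234.52047729492188, 206.72540283203125), (28.880901336669922, 23.90143394470215), 84.80557250976562)
scale turret width [621.71788342 137.32812518  30.        ] [618.35853798 -56.94385659  30.        ]
hub [618.60367406  38.72455409  78.80292658]
knob [623.54549172 -33.70764718 129.65020557]
burn [768.36565087 128.69896328 139.65620177]
burn2 [763.26240211 123.27491053 135.23658085]
rest [ 476.65243394 -107.0756888    36.9288727 ]
end1 [434.55976342 233.97096214  31.68627589]
end2 [ 466.10328816 -192.22881503   28.94475637]
table [227.08985665  12.99309271   2.66478104]
```

View pics/crop.png

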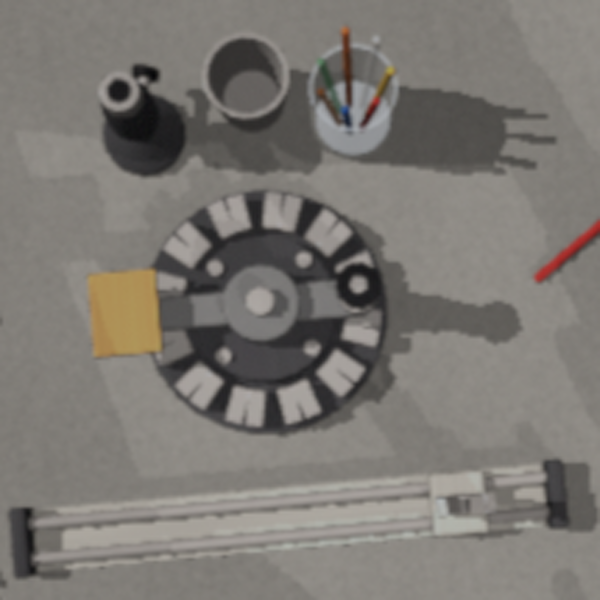

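The crop confirms the choice: a 200 mm disc with 12 notches, black knob at (358,285) and brass plate at (125,312). The nozzle is at (120,93) and the rest's V at about (460,505).

```bash
python3 - <<'E'
from h import *
f=load('top'); 
o=lambda x,y,z:plane(f,190+(x+.5)/2.79-.5,95+(y+.5)/2.79-.5,z)
mar=plane(f,234.5,206.7,83); kn=o(358,285,126); hub=o(262,300,95); disc=o(268,311,30); noz=o(120,93,140)
print('mar',mar,'knob',kn,'disc',disc,'hub95',hub,'noz',noz)
print('d mar-knob',np.linalg.norm((mar-kn)[:2]),'exp 179')
ax=kn+(mar-kn)*75/179
print('axis from line',ax); 
for a in(ax,disc):
  b=noz-a; d=mar-a; print('burner dist',np.hypot(*b[:2]),'ang',np.degrees(np.arctan2(b[1],b[0])),'marver ang',np.degrees(np.arctan2(d[1],d[0])), 'mar r',np.hypot(*d[:2]))
e1=o(22,542,30);e2=o(556,492,30); d=(e1-e2)[:2]; print('track ends',e1,e2,np.linalg.norm(d),np.degrees(np.arctan2(d[1],d[0])))
print('V',o(460,505,85),world(f,352,276),'z depth patch',[round(world(f,u,275)[2]) for u in range(345,366,2)])
dep=f['depth']; print([[int(world(f,u,v)[2]) for u in range(344,368,2)] for v in range(264,290,3)])
print([[int(world(f,u,v)[2]) for u in range(276,294,2)] for v in range(194,214,2)])
E
```

```text
mar [611.99014001 143.94410255  83.        ] knob [624.38034037 -33.74702778 126.        ] disc [617.41323899  37.58032434  30.        ] hub95 [618.32827608  38.70041258  95.        ] noz [766.3190162  137.42707725 140.        ]
d mar-knob 178.12258380948288 exp 179
axis from line [619.18891564  40.70456314 107.98324022]
burner dist 176.07529988116102 ang 33.320697995515154 marver ang 93.98871335263655 mar r 103.49021629154313
burner dist 179.28275030121694 ang 33.843293954404565 marver ang 92.9187742009547 mar r 106.50194043996868
track ends [436.83390322 235.28641476  30.        ] [ 468.3330984  -189.81427452   30.        ] 426.2661085816744 94.23776947120022
V [ 460.58235125 -108.53937809   85.        ] [ 460.1854284  -102.51281139   93.04160683] z depth patch [34, 99, 104, 99, 87, 76, 76, 85, 91, 103, 102]
[[5, -2, -1, 0, 16, 33, 32, 34, 30, 32, 0, 4], [32, 35, 31, 33, 32, 32, 35, 33, 37, 34, 24, 21], [32, 35, 32, 32, 33, 31, 35, 32, 34, 34, 21, 7], [23, 33, 73, 96, 97, 78, 79, 77, 88, 96, 104, 103], [2, 33, 106, 104, 93, 83, 75, 78, 82, 94, 102, 105], [0, 36, 104, 104, 96, 84, 34, 31, 33, 32, 30, 25], [19, 32, 31, 31, 32, 32, 37, 32, 31, 34, 31, 21], [1, 31, 29, 35, 34, 33, 33, 34, 34, 32, 34, -1], [0, 0, 0, -3, -1, 3, 0, 0, 0, -3, 2, 0]]
[[69, 71, 70, 72, 71, 73, 68, 67, 67], [70, 71, 71, 68, 73, 70, 70, 70, 70], [68, 70, 69, 76, 84, 70, 67, 70, 72], [71, 72, 83, 80, 82, 81, 70, 70, 65], [69, 68, 81, 82, 85, 81, 80, 70, 70], [70, 68, 79, 82, 84, 80, 78, 69, 67], [71, 73, 81, 80, 80, 81, 69, 68, 67], [67, 70, 72, 72, 78, 70, 70, 68, 68], [69, 64, 68, 66, 69, 69, 66, 68, 64], [70, 67, 68, 72, 70, 74, 68, 73, 72]]
```

{"fn": "send_rows", "kwargs": {
  "motion": [
    [0.67,1,0.29,0,0,1,1],
    [0.67,1,0.29,0,0,1,1],
    [0.67,1,0.29,0,0,1,1],
    [0.67,1,0.29,0,0,1,1],
    [0.67,1,0.29,0,0,1,1],
    [0.67,1,0.29,0,0,1,1],
    [0.67,1,0.29,0,0,1,1],
    [0.67,1,0.29,0,0,1,1],
    [0.67,1,0.29,0,0,1,1],
    [0.67,1,0.29,0,0,1,1],
    [0.67,1,0.29,0,0,1,1],
    [0.67,1,0.29,0,0,1,1],
    [0.67,1,0.29,0,0,1,1],
    [0.67,1,0.29,0,0,1,1],
    [0.67,1,0.29,0,0,1,1],
    [0.67,1,0.29,0,0,1,1]
  ]
}}

```text
time_s: 2.1
ee_pos: [558.7, -30.0, 329.9]
ee_rot: [180.0, -0.0, 82.9]
force: [-0.3, 0.2, 0.5]
gripper_width: 91.5
gripper_force: 0.0
```

```bash
cat >> h.py <<'E'
def wrist(name):
    from scipy.spatial.transform import Rotation as Ro
    s=env.state(); f=eyes.grab_frame('wrist')
    T=np.eye(4); T[:3,:3]=Ro.from_euler('xyz',s['ee_rot'],degrees=True).as_matrix(); T[:3,3]=s['ee_pos']
    M=T@f['T_tool_cam']; f['R']=M[:3,:3].T; f['t']=-M[:3,:3].T@M[:3,3]
    pickle.dump(f,open('wrist.pkl','wb')); cv2.imwrite(name,f['pixels'][...,::-1]); print(s['time_s'],s['ee_pos'],s['ee_rot'],s['qpos'],s['force']); return f
E
python3 - <<'E'
from h import *
f=wrist('pics/w1.png')
print(-f['R'].T@f['t'],f['R'][2])
E
```

```text
2.1 [558.65433837 -30.04261025 329.87714934] [ 1.79987600e+02 -5.69510571e-04  8.28690267e+01] [-4.25600577e+00  1.38819736e+01  7.54141740e+01 -5.31453015e-05
  9.06914396e+01  2.87496693e+00] [-0.33450803  0.15208534  0.481839  ]
[569.2961852   53.28994058 529.60120821] [-0.03613142 -0.28824714 -0.95687413]
```

View pics/w1.png

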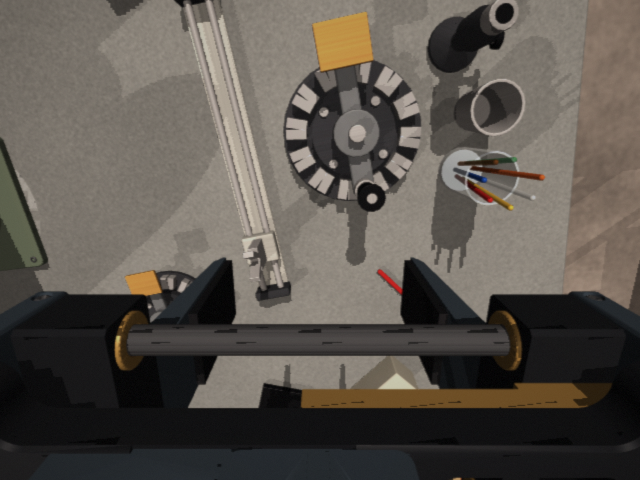

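Wrist view: knob cap at (371,195), hub nut at (357,132), brass plate at (343,41), nozzle at (503,13), rest at about (257,252), track end blocks at about (274,292) and (197,0).

```bash
python3 - <<'E'
from h import *
f=load('wrist'); 
kn=plane(f,371,196,126); hub=plane(f,357,132,83); noz=plane(f,503,13,140)
hsv=cv2.cvtColor(f['pixels'],cv2.COLOR_RGB2HSV); m=cv2.inRange(hsv,(12,110,100),(30,255,255)); m[90:]=0;m[:,:300]=0;m[:,390:]=0
ys,xs=np.nonzero(m); r=cv2.minAreaRect(np.c_[xs,ys].astype(np.float32)); mar=plane(f,*r[0],83)
print('knob',kn,world(f,371,188),'hub',hub,world(f,357,132)[2],'noz',noz,'mar',mar)
ax=hub
an=lambda p:(np.hypot(*(p-ax)[:2]),np.degrees(np.arctan2((p-ax)[1],(p-ax)[0])))
print('kn',an(kn),'mar',an(mar),'noz',an(noz))
# rest top: points 85<z<110 in rest region
P=[]
for v in range(225,300):
  for u in range(235,300):
    X=world(f,u,v)
    if 60<X[2]<112: P.append(X)
P=np.array(P); print('rest',len(P),P.min(0),P.max(0),P.mean(0)); 
Q=P[P[:,2]>98]; print(np.sort(Q[:,1])[[0,3,-4,-1]],Q.mean(0))
# rail direction: top-view edges via wrist rows
E
python3 - <<'E'
from h import *
# track direction from top view end blocks + rails: dark blocks mask
f=load('top'); g=cv2.cvtColor(f['pixels'],cv2.COLOR_RGB2GRAY)
for (x0,x1,y0,y1) in((190,206,272,306),(382,398,256,288)):
    P=np.array([world(f,u,v) for v in range(y0,y1) for u in range(x0,x1) if 20<world(f,u,v)[2]<38 and g[v,u]<75]); 
    r=cv2.minAreaRect(P[:,:2].astype(np.float32)); print(len(P),P.mean(0),r)
E
```

```text
knob [622.55126849 -30.18227582 126.        ] [623.39421023 -20.7560816  125.47025681] hub [617.44561515  43.59035748  83.        ] 81.22937647729947 noz [765.37203549 139.3958924  140.        ] mar [610.74545907 146.21303749  83.        ]
kn (np.float64(73.94909817064637), np.float64(-86.04098890310658)) mar (np.float64(102.84117143967194), np.float64(93.7354957817162)) noz (np.float64(176.24110291383437), np.float64(32.92938186786042))
rest 492 [ 450.86884441 -131.78833106   60.30267085] [467.29614908 -87.91747283 105.68636186] [ 460.6747265  -109.74030018   87.26885248]
[-131.78833106 -131.19734481  -88.70725634  -87.91747283] [ 459.35655355 -110.71193758  102.70248647]
160 [436.74687993 235.25017553  28.67047087] ((436.65972900390625, 235.2162628173828), (53.593231201171875, 14.767354011535645), 5.113877296447754)
152 [ 466.39744782 -190.72202185   28.72182344] ((467.2897033691406, -190.82044982910156), (51.847076416015625, 16.173770904541016), 1.97267746925354)
```

{"fn": "send_rows", "kwargs": {
  "motion": [
    [0.129,-0.005,-0.36,0,0,0.185,0.35],
    [0.129,-0.005,-0.36,0,0,0.185,0.35],
    [0.129,-0.005,-0.36,0,0,0.185,0.35],
    [0.129,-0.005,-0.36,0,0,0.185,0.35],
    [0.129,-0.005,-0.36,0,0,0.185,0.35],
    [0.129,-0.005,-0.36,0,0,0.185,0.35],
    [0.129,-0.005,-0.42,0,0,0.185,0.35],
    [0.129,-0.005,-0.46,0,0,0.185,0.35],
    [0.129,-0.005,-0.5,0,0,0.185,0.35],
    [0.129,-0.005,-0.5,0,0,0.185,0.35],
    [0.129,-0.005,-0.5,0,0,0.185,0.35]
  ]
}}

```text
time_s: 3.52
ee_pos: [624.5, -32.2, 82.0]
ee_rot: [179.8, 0.0, 94.0]
force: [0.8, -0.2, 0.3]
gripper_width: 61.6
gripper_force: 0.0
```

{"fn": "send_rows", "kwargs": {
  "motion": [
    [0,0,0,0,0,0,0.35],
    [0,0,0,0,0,0,-1],
    [0,0,0,0,0,0,-1],
    [0,0,0,0,0,0,-1],
    [0,0,0,0,0,0,-1],
    [0,0,0,0,0,0,-1],
    [0,0,0,0,0,0,-1]
  ],
  "squeeze": 30
}}

```text
time_s: 4.4
ee_pos: [623.2, -32.2, 79.8]
ee_rot: [-180.0, -0.0, 94.0]
force: [0.2, -0.6, 1.7]
gripper_width: 32.8
gripper_force: 30.0
```

```bash
python3 - <<'E'
from h import *
f=wrist('pics/w2.png')
for u,v in [(320,330)]: pass
c=f['pixels'][200:440,150:490]; cv2.imwrite('pics/w2c.png',cv2.resize(c,None,fx=2.2,fy=2.2)[...,::-1])
E
```

```text
4.4 [623.24986634 -32.19463842  79.80737343] [-1.79996923e+02 -3.02284224e-04  9.40044354e+01] [-4.01282542e+00  2.71657019e+01  9.15005737e+01 -1.47912432e-04
  6.13368131e+01 -8.01718987e+00] [ 0.2304703  -0.62160962  1.74143004]
```

View pics/w2c.png

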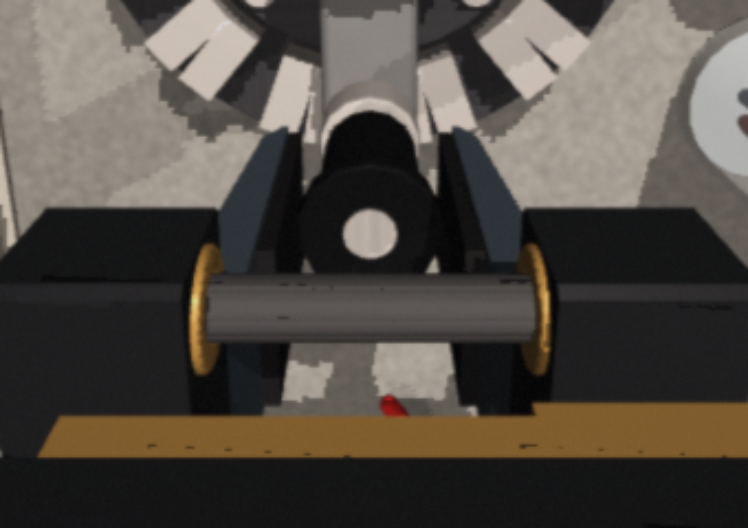

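The fingers straddle the knob, at crop (370,235), and hold it centrally by its wider cap. I'll squeeze more and lift.

{"fn": "send_rows", "kwargs": {
  "motion": [
    [0,0,0,0,0,0,-1],
    [0,0,0,0,0,0,-1],
    [0,0,0.012,0,0,0,-1],
    [0,0,0.024,0,0,0,-1],
    [0,0,0.036,0,0,0,-1],
    [0,0,0.036,0,0,0,-1],
    [0,0,0.036,0,0,0,-1]
  ],
  "squeeze": 50
}}

```text
time_s: 5.32
ee_pos: [622.8, -32.2, 97.3]
ee_rot: [-179.9, -0.0, 94.0]
force: [-0.6, -0.3, -8.8]
gripper_width: 32.2
gripper_force: 50.0
```

```bash
python3 - <<'E'
from h import *
f=wrist('pics/w3.png'); 
u=150+370/2.2; v=200+235/2.2
# cap depth in wrist (fixed relative to tool if held)
print(f['depth'][int(v)-10:int(v)+12:4,int(u)-10:int(u)+12:4].round())
t=eyes.grab_frame('top'); 
P=np.array([world(t,u,v) for v in range(188,206) for u in range(308,328)]); print('top-view cap z',np.sort(P[:,2])[-25:].round())
E
```

```text
5.325 [622.78628853 -32.19218532  97.28266928] [-1.79933344e+02 -5.87109673e-03  9.40045813e+01] [-4.01361887e+00  2.62857518e+01  9.02371418e+01 -3.89147691e-03
  6.35439294e+01 -8.01646781e+00] [-0.62327091 -0.3373896  -8.79715959]
[[171. 171. 169. 169. 171. 171.]
 [170. 170. 170. 170. 169. 170.]
 [171. 170. 170. 171. 170. 170.]
 [171. 172. 172. 172. 171. 172.]
 [172. 172. 172. 172. 171. 173.]
 [174. 173. 173. 173. 173. 173.]]
top-view cap z [ 477.  477.  478.  478.  478.  478.  478.  478.  478.  478.  479.  479.
  479.  479.  479.  479.  479.  480.  480.  480.  480.  480.  481.  482.
 1189.]
```

{"fn": "send_rows", "kwargs": {
  "motion": [
    [-0.013,0,0,0,0,-0.083,-1],
    [-0.026,0.001,0,0,0,-0.167,-1],
    [-0.039,0.0025,0,0,0,-0.25,-1],
    [-0.052,0.0055,0,0,0,-0.333,-1],
    [-0.064,0.01,0,0,0,-0.417,-1],
    [-0.076,0.015,0,0,0,-0.5,-1],
    [-0.076,0.015,0,0,0,-0.5,-1],
    [-0.076,0.015,0,0,0,-0.5,-1]
  ]
}}

```text
time_s: 6.42
ee_pos: [584.9, -24.8, 97.6]
ee_rot: [-179.9, 0.0, 64.1]
force: [-1.7, -1.2, -10.4]
gripper_width: 32.2
gripper_force: 50.0
```

{"fn": "send_rows", "kwargs": {
  "motion": [
    [-0.0115,0.006,0,0,0,-0.083,-1],
    [-0.0225,0.0135,0,0,0,-0.167,-1],
    [-0.0325,0.0215,0,0,0,-0.25,-1],
    [-0.042,0.0305,0,0,0,-0.333,-1],
    [-0.051,0.0405,0,0,0,-0.417,-1],
    [-0.0585,0.051,0,0,0,-0.5,-1],
    [-0.0585,0.051,0,0,0,-0.5,-1],
    [-0.0585,0.051,0,0,0,-0.5,-1]
  ]
}}

```text
time_s: 7.42
ee_pos: [555.9, 0.9, 97.7]
ee_rot: [-180.0, 0.0, 34.1]
force: [-1.9, -0.0, -10.6]
gripper_width: 32.1
gripper_force: 50.0
```

```bash
python3 - <<'E'
from h import *
f=wrist('pics/w4.png')
hsv=cv2.cvtColor(f['pixels'],cv2.COLOR_RGB2HSV); m=cv2.inRange(hsv,(12,110,100),(30,255,255)); m[380:]=0
n,l,st,c=cv2.connectedComponentsWithStats(m); print([(s[:5].tolist()) for s in st[1:] if s[4]>300])
for i in range(1,n):
  if st[i][4]>800:
    ys,xs=np.nonzero(l==i); r=cv2.minAreaRect(np.c_[xs,ys].astype(np.float32)); X=plane(f,*r[0],83); print(r,X, [np.degrees(np.arctan2(X[1]-a[1],X[0]-a[0])) for a in((618.3,41.3),(617.4,43.6))], np.hypot(X[0]-617.7,X[1]-42.6), np.degrees(np.arctan2(X[1]-env.state()['ee_pos'][1],X[0]-env.state()['ee_pos'][0])))
E
```

```text
7.425 [555.89806432   0.89172311  97.65453081] [-1.79968400e+02  2.44694707e-02  3.40932105e+01] [-1.10116047e+00  2.06174915e+01  9.96057374e+01  1.35590150e-02
  5.98149810e+01  5.47988145e+01] [ -1.86896307  -0.02476117 -10.56379797]
[]
```

View pics/w4.png

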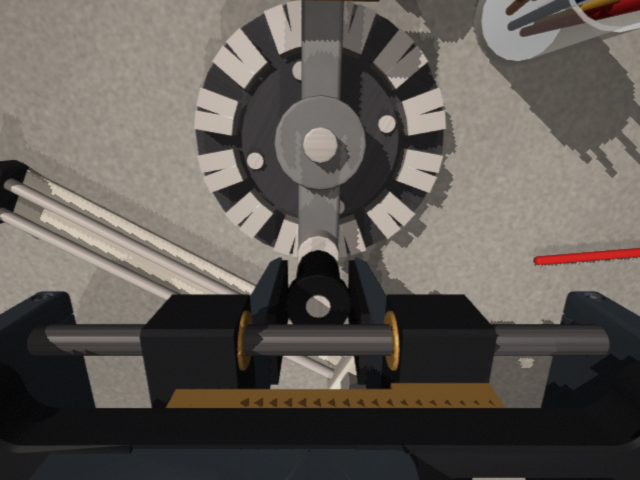

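The arm lies centred between the ring's notches, with the hub at (320,145), and the knob is held at (318,305). Now I'll lower the plunger.

{"fn": "send_rows", "kwargs": {
  "motion": [
    [0,0,-0.01,0,0,0,-1],
    [0,0,-0.02,0,0,0,-1],
    [0,0,-0.03,0,0,0,-1],
    [0,0,-0.035,0,0,0,-1],
    [0,0,-0.035,0,0,0,-1],
    [0,0,-0.035,0,0,0,-1]
  ],
  "squeeze": 30
}}

```text
time_s: 8.22
ee_pos: [556.2, 0.7, 80.4]
ee_rot: [180.0, -0.0, 34.0]
force: [-2.2, -0.2, -7.2]
gripper_width: 32.6
gripper_force: 30.0
```

{"fn": "send_rows", "kwargs": {
  "motion": [
    [0,0,0,0,0,0,0.2],
    [0,0,0,0,0,0,0.3],
    [0,0,0,0,0,0,0.3],
    [0,0,0,0,0,0,0.3],
    [0,0,0.1,0,0,0,0.3],
    [0,0,0.2,0,0,0,0.3],
    [-0.05,0,0.3,0,0,0,1],
    [-0.1,0,0.4,0,0,0,1],
    [-0.15,0,0.5,0,0,0,1],
    [-0.15,0,0.5,0,0,0.3,1],
    [-0.15,0,0.5,0,0,0.5,1],
    [-0.15,0,0.5,0,0,0.7,1],
    [-0.15,0,0.5,0,0,0.9,1],
    [-0.15,0,0.5,0,0,1,1],
    [-0.15,0,0.5,0,0,1,1]
  ]
}}

```text
time_s: 10.1
ee_pos: [481.1, 0.9, 330.4]
ee_rot: [180.0, -0.0, 94.2]
force: [0.3, 0.8, 0.1]
gripper_width: 91.2
gripper_force: 0.0
```

```bash
python3 - <<'E'
from h import *
f=wrist('pics/w5.png')
kr=proj(f,(556,-1,126)); print('knob proj',kr)
print('nozzle/rest proj',proj(f,(766,138.5,140)),proj(f,(460,-109,85)),'mar',proj(f,(704,100,83)))
P=np.array([world(f,u,v) for v in range(max(0,int(kr[1])-25),min(480,int(kr[1])+25)) for u in range(int(kr[0])-25,int(kr[0])+25)])
Q=P[(P[:,2]>110)&(P[:,2]<160)]; print(len(Q),Q.mean(0),np.median(Q[:,2]))
E
```

```text
10.1 [481.07128766   0.89459139 330.40970774] [ 1.79968761e+02 -5.20242413e-03  9.42406082e+01] [-1.26944079e+00  6.23846980e+00  8.48784744e+01  8.17957848e-03
  8.88524610e+01 -5.51020924e+00] [0.33849932 0.80908472 0.11165174]
knob proj (np.float64(379.3951053519794), np.float64(208.3656712612978))
nozzle/rest proj (np.float64(595.1816184684802), np.float64(96.79050021577524)) (np.float64(296.6757845639409), np.float64(272.25500853078245)) mar (np.float64(501.5960477638316), np.float64(130.07175499047605))
607 [553.98407472   1.59618065 125.78052669] 125.81600503456572
```

View pics/w5.png

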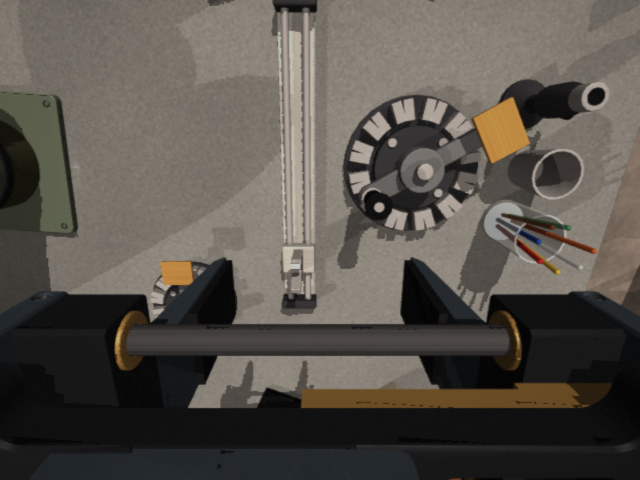

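View after release: knob cap at (378,206) and depth gives it as 126 mm high, so the plunger is fully home. The brass plate (500,130) points at the burner, nozzle at (594,96). The rest is at about (296,268) on the track.

```bash
python3 - <<'E'
from h import *
f=load('wrist')
g=cv2.cvtColor(f['pixels'],cv2.COLOR_RGB2GRAY)
P=np.array([world(f,u,v) for v in range(240,300) for u in range(275,320)])
Q=P[(P[:,2]>97)&(P[:,2]<112)]; print('tips',Q.min(0),Q.max(0),Q.mean(0))
rest=np.array([Q[:,0].mean(),(Q[:,1].min()+Q[:,1].max())/2,0])
N=plane(f,594.5,96,140)
t0,t1=plane(f,286.5,60,26),plane(f,282+.0,240,26)
for v in(40,70,100,130,160,190,220):
    r=g[v,265:330].astype(int); 
    Z=[world(f,u,v)[2] for u in range(270,325)]; us=[270+i for i,z in enumerate(Z) if 14<z<40]; print(v,us[0],us[-1],plane(f,(us[0]+us[-1])/2,v,20)[:2])
for ang in(93.8,94,94.2):
    d=np.array([np.cos(np.radians(ang)),np.sin(np.radians(ang)),0]); print(N,rest,'travel',(N-rest)@d)
    print('alt top/w1 burner',(np.array([766.3,137.4,0])-[460.6,-110.5,0])@d,(np.array([765.4,139.4,0])-[459.5,-109.9,0])@d)
E
```

```text
tips [ 451.03583691 -131.39029741   97.21300056] [466.73158841 -89.30293463 106.35216717] [ 459.07326053 -111.38726881  102.65241091]
40 281 309 [437.30672132 194.94072495]
70 282 309 [439.91979129 158.75202943]
100 283 309 [442.65666541 120.84875649]
130 284 309 [445.52635572  81.10609752]
160 284 309 [447.8127541   39.33401318]
190 285 309 [450.96029566  -4.51439753]
220 286 310 [455.03659426 -50.60224956]
[765.04167468 139.21210838 140.        ] [ 459.07326053 -110.34661602    0.        ] travel 228.7323414260756
alt top/w1 burner 227.09505263731916 228.47871991284802
[765.04167468 139.21210838 140.        ] [ 459.07326053 -110.34661602    0.        ] travel 227.60753424154518
alt top/w1 burner 225.9715740358313 227.35421241144624
[765.04167468 139.21210838 140.        ] [ 459.07326053 -110.34661602    0.        ] travel 226.4799537310386
alt top/w1 burner 224.84534204202615 226.22693467071488
```

{"fn": "send_rows", "kwargs": {
  "motion": [
    [-0.043,-0.222,-0.3,0,0,0,0.6],
    [-0.043,-0.222,-0.3,0,0,0,0.6],
    [-0.043,-0.222,-0.3,0,0,0,0.6],
    [-0.043,-0.222,-0.36,0,0,0,0.6],
    [-0.043,-0.222,-0.36,0,0,0,0.6],
    [-0.043,-0.222,-0.42,0,0,0,0.6],
    [-0.043,-0.222,-0.48,0,0,0,0.6],
    [-0.043,-0.222,-0.53,0,0,0,0.6],
    [-0.043,-0.222,-0.556,0,0,0,0.6],
    [-0.043,-0.222,-0.556,0,0,0,0.6],
    [-0.043,-0.222,-0.556,0,0,0,0.6],
    [-0.043,-0.222,-0.556,0,0,0,-1],
    [-0.043,-0.222,-0.556,0,0,0,-1],
    [-0.043,-0.222,-0.556,0,0,0,-1],
    [-0.043,-0.222,-0.556,0,0,0,-1],
    [-0.043,-0.222,-0.556,0,0,0,-1],
    [-0.043,-0.222,-0.556,0,0,0,-1],
    [-0.043,-0.222,-0.556,0,0,0,-1]
  ],
  "squeeze": 20
}}

```text
time_s: 12.4
ee_pos: [458.8, -110.2, 52.2]
ee_rot: [-179.9, -0.0, 94.0]
force: [-3.4, -0.6, 1.8]
gripper_width: 13.6
gripper_force: 20.0
```

{"fn": "send_rows", "kwargs": {
  "motion": [
    [-0.003,0.04,0,0,0,0,-1],
    [-0.0057,0.08,0,0,0,0,-1],
    [-0.0085,0.12,0,0,0,0,-1],
    [-0.0113,0.16,0,0,0,0,-1],
    [-0.0141,0.2,0,0,0,0,-1],
    [-0.017,0.24,0,0,0,0,-1],
    [-0.0198,0.28,0,0,0,0,-1],
    [-0.0226,0.32,0,0,0,0,-1],
    [-0.0254,0.36,0,0,0,0,-1],
    [-0.0283,0.4,0,0,0,0,-1],
    [-0.031,0.44,0,0,0,0,-1],
    [-0.032,0.453,0,0,0,0,-1],
    [-0.032,0.453,0,0,0,0,-1],
    [-0.032,0.453,0,0,0,0,-1]
  ]
}}

```text
time_s: 14.15
ee_pos: [442.6, 116.2, 52.2]
ee_rot: [-179.9, -0.0, 94.0]
force: [-5.0, 1.3, 3.7]
gripper_width: 13.8
gripper_force: 20.0
```

Release, rise, and step back toward −y so the wrist camera sees both the rest and the burner.

{"fn": "send_rows", "kwargs": {
  "motion": [
    [0,0,0,0,0,0,0],
    [0,0,0,0,0,0,0.5],
    [0,0,0,0,0,0,0.5],
    [0,0,0,0,0,0,0.5],
    [0,0,0.1,0,0,0,0.5],
    [0,0,0.2,0,0,0,0.5],
    [0,0,0.3,0,0,0,1],
    [0.1,-0.1,0.4,0,0,0,1],
    [0.15,-0.2,0.5,0,0,0,1],
    [0.2,-0.2,0.6,0,0,0,1],
    [0.2,-0.2,0.6,0,0,0,1],
    [0.2,-0.2,0.6,0,0,0,1],
    [0.2,-0.2,0.6,0,0,0,1],
    [0.2,-0.2,0.6,0,0,0,1]
  ]
}}

```text
time_s: 15.9
ee_pos: [542.5, 16.8, 351.0]
ee_rot: [-179.9, -0.0, 94.0]
force: [-0.0, 0.5, -0.6]
gripper_width: 91.1
gripper_force: 0.0
```

```bash
python3 - <<'E'
from h import *
f=wrist('pics/w6.png')
print('proj noz',proj(f,(765.5,139,140)),'rest',proj(f,(443,116,85)),'mar',proj(f,(704,100,83)))
E
```

```text
15.9 [542.47098293  16.79806661 351.03086816] [-1.79853534e+02 -1.32921373e-02  9.40482336e+01] [ 5.56582898e-01  1.22723740e+01  7.46375512e+01  4.35412961e-03
  9.32370787e+01 -3.49142743e+00] [-0.02353656  0.5460182  -0.57594851]
proj noz (np.float64(523.6488447041897), np.float64(108.05254949597297)) rest (np.float64(245.71589576053412), np.float64(111.11548920468252)) mar (np.float64(445.31350211477667), np.float64(138.69719908434686))
```

View pics/w6.png

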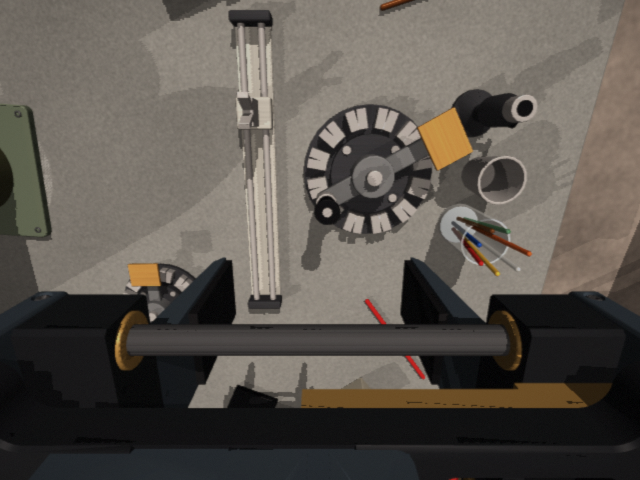

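The nozzle is at (523,107), the rest's V at about (246,112), the knob at (327,209), and the brass plate points at the burner. Final numeric check:

```bash
python3 - <<'E'
from h import *
f=load('wrist')
def tips(f,u0,u1,v0,v1):
    P=np.array([world(f,u,v) for v in range(v0,v1) for u in range(u0,u1)]); Q=P[(P[:,2]>97)&(P[:,2]<112)]
    return np.array([Q[:,0].mean(),(Q[:,1].min()+Q[:,1].max())/2,0]),Q.min(0),Q.max(0)
d=np.array([np.cos(np.radians(94.05)),np.sin(np.radians(94.05)),0])
r,a,b=tips(f,220,275,85,140); print(r,a,b)
N=plane(f,523,107,140); print(N,'err wrist',(N-r)@d)
t=save('top'); g=t['pixels']
u,v=proj(t,(443,116,100)); r2,a,b=tips(t,int(u)-18,int(u)+18,int(v)-12,int(v)+12); print('top',r2,a,b)
def noz(fr,u0,v0,w=9):
    P=np.array([world(fr,u,v) for v in range(int(v0)-w,int(v0)+w) for u in range(int(u0)-w,int(u0)+w)]); Q=P[(P[:,2]>134)&(P[:,2]<146)]; return len(Q),(Q.max(0)+Q.min(0))/2,Q.mean(0)
print('noz top',noz(t,233,128),'noz wrist',noz(f,523,107,16)); 
print('err top',(np.array([766.3,137.4,0])-r2)@d)
kn=noz
P=np.array([world(f,u,v) for v in range(190,230) for u in range(308,346)]); Q=P[(P[:,2]>115)]; print('knob',np.median(Q,0))
E
```

```text
[443.26188024 116.21268472   0.        ] [434.41314438  94.94164037  97.01144868] [451.29926571 137.48372907 106.1198179 ]
[764.50595779 140.04446868 140.        ] err wrist 1.0837701975376781
top [444.67230586 114.09390584   0.        ] [437.70877471  92.26020404  97.00396473] [451.86389761 135.92760763 108.14394925]
noz top (172, array([767.29006117, 136.98645742, 139.68675313]), array([766.30783453, 136.78534613, 140.146318  ])) noz wrist (623, array([765.33197345, 139.04549694, 138.54318204]), array([763.93442986, 138.7996447 , 139.72004049]))
err top 0.5322994709192521
knob [554.35843449   1.65565202 125.90350665]
```

Rest within about 1 mm of level; plunger home (cap at 126 mm), and the robot is clear.

```bash
python3 -c "
from workcell import env
print(env.job_done())"
```

```text
the job is handed in; nothing more can be done
None
```

The job is handed in: the marver plate points at the burner with the plunger fully home in that notch, the rod rest's V measures within about 1 mm of level with the burner, and nothing else on the bench was touched.

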